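# Log and open the safety-capped tablet bottle

### The job

Log the opening by pushing the counter's red plunger fully down and letting it spring back up, then open the clamped amber tablet bottle: press its blue safety cap down, twist it anticlockwise while pressed until it is free, and lift it straight up. Finish while still holding the cap still and level above the bottle, about 8 cm higher than where it sat, with everything else on the trolley left where it stands.

Things in the scene. Friction and masses are not known exactly. Their poses are not given: they have to be found in the camera images.
- plunger (a joint): stroke of the counter's plunger in m: 0 up, 0.014 fully down; its spring takes 3 N to start and 6.5 N at the bottom, and pushes it back up when let go
- plunger_top (a point): centre of the flat top of the red plunger button (30 diameter), 100 above the table when up, in the middle of the counter, a grey box 90 x 80 and 60 tall with counter windows, fixed to the table; the button moves straight down
- cap_center (a point): the blue ribbed safety cap: centre of the cap, half-way up its 30 height; outside diameter 48; z along the cap's axis, upwards when seated; x along the white arrow on its top; loose, about 30 g. Seated, two inner lugs hold it and a spring in the bottle neck pushes it up (6 N seated, 10 N fully pressed). It can be pressed 6 down to a hard stop and turns only when at least 4 down
- cap: the same cap; origin at the centre of its open underside (15 below the centre), same axes. Held down, it turns anticlockwise seen from above: its lugs are free from 0.95 to 1.4 rad of turn from the seated position (hard stop just beyond; aim at 1.2 rad); then it lifts straight off, the spring raising it 5 by itself
- cap_seat (a point): where the cap's centre is when seated, 135 above the table on the axis of the bottle, z up, same axes as the seated cap; does not move with the cap
- bottle: amber tablet bottle, 70 diameter, upright, fixed in a grey holder (round base 104 diameter, 18 high, collar 82 diameter up to 50 high) screwed to the table; origin at the centre of the holder's underside; shoulder slopes in from 87 high to 104 high (36 diameter); white neck with flanges 39 diameter, top 136 high; the seated cap's skirt ends 120 high
- small_bottle: small amber bottle, 44 diameter, 85 tall, white cap, loose, upright; origin at the centre of its underside; leave alone
- white_bottle: small white jar with green lid, 48 diameter, 75 tall, loose, upright; origin at the centre of its underside; leave alone
- dose_cup: orange dosing cup, 38 diameter, 34 tall, loose, upright; origin at the centre of its underside; leave alone
- tape_roll: white roll of tape lying flat, 72 diameter, 25 tall, loose, upright; origin at the centre of its underside; leave alone
- steel_bowl: steel bowl, 120 diameter, 45 tall, loose, upright; origin at the centre of its underside; leave alone
- thermometer: white thermometer lying flat, 22 x 110 x 14, loose, upright; origin at the centre of its underside; leave alone
- oximeter: blue and grey finger clip sensor, 60 x 34 x 30, loose, upright; origin at the centre of its underside; leave alone
- dressing_box: green carton of dressings, 80 x 120 x 50, loose, upright; origin at the centre of its underside; leave alone
Mind the look-alikes: they are no part of the job. Leave any green look-alike of the cap alone.

How it is judged (in metres and radians):
On the way, in this order (a step that is already met when the one before it is completed fails the run):
1. the plunger is pushed fully down (value of joint plunger above 0.0122 m), for 0.05 s.
2. the plunger has sprung back up (value of joint plunger below 0.002 m), for 0.1 s.
3. the cap is pressed down on the bottle (z of cap_center in the frame of cap_seat below -0.003 m and horizontal distance between cap_center and cap_seat below 0.006 m), for 0.05 s.
4. the cap is twisted to its free position on the bottle (angle between the x axis of cap_center and the x axis of cap_seat, either way round above 0.75 rad and z of cap_center in the frame of cap_seat below 0.012 m and horizontal distance between cap_center and cap_seat below 0.008 m), for 0.05 s.
At the end, for the whole second after the job is handed in: The cap is held in the fingers 50 to 120 mm above its seat, within 35 mm of the bottle's axis, within 15 degrees of level, slower than 30 mm/s, not touching the bottle; the plunger is up (within 2 mm); each loose bystander is within 25 mm of its start (z of cap_center in the frame of cap_seat between 0.05 and 0.12 m and horizontal distance between cap_center and cap_seat below 0.035 m and angle between cap_center's own z axis and vertical below 0.26 rad and contact force between the fingers and cap above 1 N and contact force between cap and bottle below 0.1 N and linear speed of cap below 0.03 m/s and value of joint plunger below 0.002 m and distance of each of small_bottle, white_bottle, dose_cup, tape_roll, steel_bowl, thermometer, oximeter, dressing_box from where it was at the start of the episode below 0.025 m); the arm keeps its last pose, push and grip.
It fails at once if a bystander is knocked over or pushed away (moved over 40 mm) (distance of any of small_bottle, white_bottle, dose_cup, tape_roll, steel_bowl, thermometer, oximeter, dressing_box from where it was at the start of the episode above 0.04 m).
It also fails if it takes over 51 s, if anything falls off the work surface, if the arm or the gripper's body presses on something with over 40 N, if the wrist force passes 120 N, or if a joint passes its speed limit or range.

### The arm

A 6-joint arm with a two-finger parallel gripper is mounted at the origin on the work surface. World frame = base frame: x ahead of the robot, y to its left, z up, the work surface at z = 0. Lengths are in m, angles in degrees, forces in N, time in s.
With the tool pointing down it reaches from about 0.4 to 0.825 m from the base axis. Payload 7 kg.
Tool frame: the origin (TCP) lies midway between the tips of the shut fingers; the grasp point (between the pads) lies 19 mm behind it; z points along the fingers, y is the line along which they close (so a half turn about z gives the same grasp; the last joint's range is limited). The gripper opens to 88 mm and grips with 3 to 60 N. Pads are 19 mm wide; open, the fingers measure 130 mm over their backs; the gripper's body (78 mm by 193 mm) begins 47 mm behind the grasp point.
Start: joints at [85.548, 20.546, 0.682, 0, -70.136, -16.507], TCP at [0.241, 0.63, 0.227] pointing down, gripper open.
Joint ranges: [-176.03, 176.03], [-82.01, 121.73], [-58.28, 71.71], [-173.87, 95.51], [-174.79, -0.11], [-173.66, 173.66]. Speed limits (degrees/s): [136.94, 136.94, 172.46, 180, 180, 180].

### API

Orientations are given as [roll, pitch, yaw] about the fixed x, y, z axes, in that order (R = Rz(yaw) Ry(pitch) Rx(roll)).
In Python, from plant import telemetry, viewer, workorder gives the robot as it stands. The module is installed in compiled form; this text tells all that it offers.
- The arm moves only by the tool carry_out, never from a script. Its argument "rows" is a list of rows, each a list of 6 numbers: the shift along the tool's x, y, z in m, then the turn, a rotation vector about the tool's x, y, z in rad. In form: [[tx, ty, tz, ax, ay, az], ...]. A call has 1 to 8 rows; each row is the pose to reach, as a shift and turn from the pose commanded when the call began, along the tool's axes at that moment; what a row does not reach only later rows make up. A row lasts 1/8 s, in which the tool goes at most 62.5 mm and 10.7 degrees, less where a joint would pass 70% of its speed; a pose out of reach is approached as far as the arm can. A call with a gripper value outside its range is refused whole. "grip" is the gripper's target within -1 to 1 (fully open at 1, half-way at 0, shut at -1), set as the call begins (left out, the last holds). The fingers move at their own pace and stop on an object; the grip force is fixed at half the most. Time passes only in rows, so rows that repeat a pose let the fingers close. It gives the time, the measured TCP pose, the force, the opening and the grip force at its end, in the units of the state.
- telemetry.get_obs(): the state, without advancing time (a new reading comes with each control period).
- viewer.snapshot(name): name is "scene" or "top" or "wrist"; returns the picture (400x640x3 uint8, red, green, blue); there is no depth.
- viewer.camera_info(name): a dict with "intrinsics" (3x3 intrinsics, pixels), "extrinsics" (4x4, takes a point from camera to world coordinates); the wrist camera has in their place "tool_from_camera" (4x4, takes a point from camera to tool coordinates, whose origin is the TCP and whose axes are the flange's). Camera axes: x right, y down, z forward; pixel columns grow to the right and rows downward; lengths in m; the calibration is good to about 2 mm. A picture is of the moment at which its call begins: read the wrist's pose just before it. camera_info takes no time and is no camera call.
- workorder.close_job(): hands the job in; it is judged then, once.
The state is a dict: "clock": time; "joint_pos": joint angles; "qvel": joint speeds; "tau": joint torques, N m; "tool_pos": TCP position; "orientation": TCP orientation; "force": force on the tool from outside, world axes, zero at the start; "moment": the same for the moment, N m; "opening": finger opening in m; "gripper_force": force on a finger pad.
Only numpy, scipy, OpenCV 4.12 (cv2) and the standard library are available. Lean on these libraries where they do the work, as an engineer would, in place of code of your own. Each camera call takes 0.05 s, during which the arm holds its last target. There are 200 camera calls.

## Working session

There is one attempt and no reset: what is moved stays moved. The work goes in short steps, Python scripts to look and compute and a tool call to move; the robot and the scene stay as the last step left them, time stands still between calls to the robot, and variables do not carry over. Pictures are saved under pics/ and viewed, at most 10 in all, crops included, and the job is handed in when it is done.

Besides the shell and the picture viewer there is one more tool, called after ">>>" as name(argument=value, ...) on one line, values as JSON. carry_out: Moves the arm, as the interface text tells. Its arguments: {"type":"object","properties":{"rows":{"type":"array"},"grip":{"type":"number"}},"required":["rows"]}

```bash
mkdir -p pics; python3 - <<'E'
from plant import telemetry, viewer
import cv2,numpy as np
for n in("scene","top"):
    im=viewer.snapshot(n); cv2.imwrite(f"pics/{n}0.png",im[:,:,::-1])
    c=viewer.camera_info(n); print(n,np.round(c["intrinsics"],1).tolist(),np.round(c["extrinsics"],4).tolist())
print(viewer.camera_info("wrist"))
o=telemetry.get_obs();print(o)
E
```

```text
scene [[504.1, 0.0, 315.4], [0.0, 504.1, 201.2], [0.0, 0.0, 1.0]] [[0.2335, 0.6008, -0.7646, 1.4759], [0.9724, -0.1403, 0.1867, -0.2327], [0.0049, -0.787, -0.6169, 0.8579], [0.0, 0.0, 0.0, 1.0]]
top [[404.5, 0.0, 323.0], [0.0, 404.5, 200.6], [0.0, 0.0, 1.0]] [[-0.0178, -0.9942, 0.1056, 0.4353], [-0.9994, 0.0148, -0.0297, 0.0105], [0.028, -0.1061, -0.994, 1.0715], [0.0, 0.0, 0.0, 1.0]]
{'intrinsics': array([[289.83429883,   0.        , 316.0279481 ],
       [  0.        , 289.83429883, 200.36608752],
       [  0.        ,   0.        ,   1.        ]]), 'tool_from_camera': array([[ 3.13989416e-05, -9.67910869e-01, -2.51293750e-01,
         6.70114431e-02],
       [ 9.99999980e-01, -1.96363743e-05,  2.00582788e-04,
        -1.09050500e-04],
       [-1.99080759e-04, -2.51293751e-01,  9.67910849e-01,
        -1.57435181e-01],
       [ 0.00000000e+00,  0.00000000e+00,  0.00000000e+00,
         1.00000000e+00]])}
{'clock': 0.1, 'joint_pos': array([ 8.55460757e+01,  2.05848616e+01,  6.40330949e-01, -1.77073344e-02,
       -7.01353269e+01, -1.65062746e+01]), 'qvel': array([ 0.04511508, -0.08469493,  0.22058401,  0.1684782 ,  0.05302723,
       -0.02629691]), 'tau': array([-1.08256121e-03, -5.84162378e+01,  2.93748379e+01,  7.01537713e+00,
        1.01253827e-02, -5.06592801e-05]), 'tool_pos': array([0.24133744, 0.6299275 , 0.22575428]), 'orientation': array([ 1.79918703e+02, -6.73005867e-03, -2.09662227e+01]), 'force': array([ 0.23731774, -0.05890877, -0.60323465]), 'moment': array([ 0.03853698, -0.02566685,  0.05436235]), 'gripper_force': 0.0, 'opening': 0.08806242024910507}
```

View pics/top0.png

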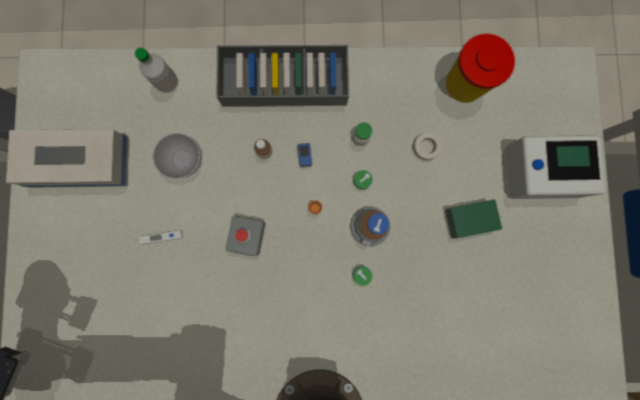

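View pics/scene0.png

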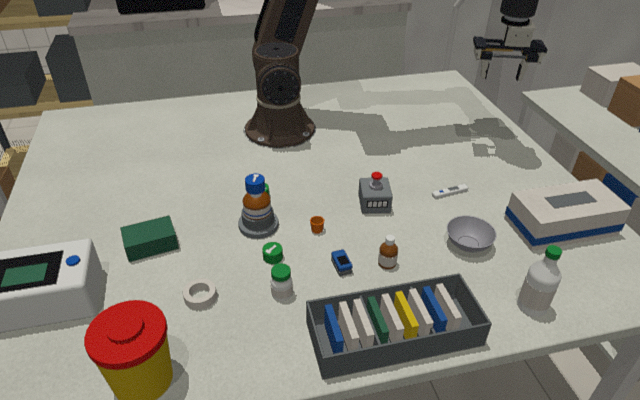

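The top view shows the red plunger at (242,236) on the grey counter and the blue cap at (378,223) on the amber bottle. The green look-alikes are at (363,180) and (362,275), lying on the table. I'll confirm the cap and plunger in an enlarged crop.

```bash
cat > h.py <<'E'
import numpy as np,cv2
from plant import viewer,telemetry
from scipy.spatial.transform import Rotation as R
def ray(K,E,u,v,z):
    d=E[:3,:3]@np.linalg.solve(K,[u,v,1.]); p=E[:3,3]
    return p+d*(z-p[2])/d[2]
def at(n,u,v,z,o=None):
    c=viewer.camera_info(n); 
    if n=="wrist":
        T=np.eye(4);T[:3,:3]=R.from_euler("xyz",o["orientation"],degrees=True).as_matrix();T[:3,3]=o["tool_pos"]
        E=T@c["tool_from_camera"]
    else: E=c["extrinsics"]
    return ray(np.array(c["intrinsics"]),np.array(E),u,v,z)
E
python3 - <<'E'
from h import *
print("plunger",at("top",242,236,.1), at("scene",377,176,.1))
print("cap",at("top",378,223,.15),at("scene",255,178,.15))
im=cv2.imread("pics/top0.png")
a=cv2.resize(im[200:260,215:275],(400,400),interpolation=cv2.INTER_CUBIC);b=cv2.resize(im[195:255,345:405],(400,400),interpolation=cv2.INTER_CUBIC)
cv2.imwrite("pics/c.png",np.hstack([a,b]))
E
```

```text
plunger [0.45650487 0.17582295 0.1       ] [0.46969084 0.17774312 0.1       ]
cap [ 0.47968665 -0.14197657  0.15      ] [ 0.47712461 -0.13943456  0.15      ]
```

View pics/c.png

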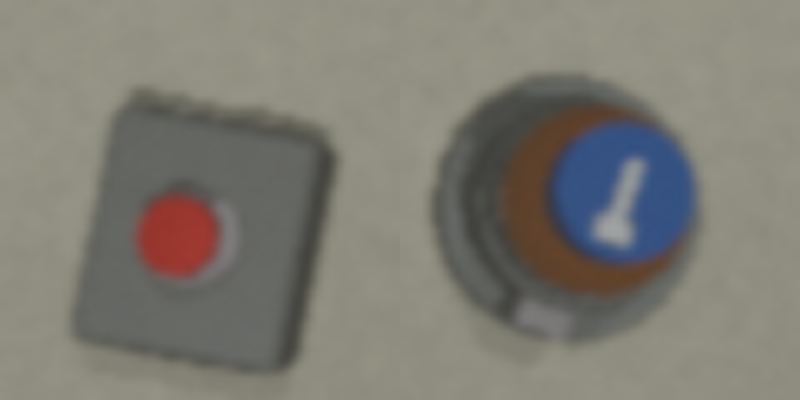

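The crop confirms it: red button on the grey counter at (241.5,235) and the blue cap with its white arrow on the clamped amber bottle at (378,223). Both green caps are elsewhere. Next I move over the plunger with the fingers shut, yawing to -90° so joint 6 has room for the twist.

>>> carry_out(rows=[[0.04, 0.038, 0, 0, 0, 0.13], [0.08, 0.076, 0, 0, 0, 0.27], [0.12, 0.115, 0, 0, 0, 0.4], [0.16, 0.153, 0, 0, 0, 0.53], [0.2, 0.191, 0, 0, 0, 0.67], [0.24, 0.23, 0, 0, 0, 0.8], [0.28, 0.268, 0, 0, 0, 0.93], [0.32, 0.306, 0, 0, 0, 1.06]], grip=-1)

```text
clock: 1.1
tool_pos: [0.4311, 0.2283, 0.2266]
orientation: [-180.0, 0.0, -81.9]
force: [0.5, -0.1, 1.3]
opening: 0.0133
gripper_force: 0.0
```

```bash
python3 - <<'E'
from h import *
o=telemetry.get_obs();print(o["tool_pos"],o["orientation"],o["joint_pos"],o["opening"])
E
```

```text
[0.43111058 0.2283318  0.22655484] [-1.79999295e+02  6.46965114e-03 -8.19185605e+01] [ 5.10549061e+01  2.66892344e+00 -2.22236041e+01 -4.68917861e-03
 -6.51025469e+01 -4.29714927e+01] 0.013306574962242258
```

>>> carry_out(rows=[[0.055, -0.018, 0, 0, 0, 0.142], [0.055, -0.018, 0, 0, 0, 0.142], [0.055, -0.018, 0, 0, 0, 0.142]])

```text
clock: 1.48
tool_pos: [0.4565, 0.178, 0.2264]
orientation: [180.0, -0.0, -89.9]
force: [-0.0, -0.6, -0.1]
opening: 0.0004
gripper_force: 0.0
```

```bash
python3 - <<'E'
from h import *
o=telemetry.get_obs();im=viewer.snapshot("wrist")
print(o["tool_pos"],o["orientation"],o["opening"])
cv2.imwrite("pics/w1.png",im[:,:,::-1])
h=cv2.cvtColor(im,cv2.COLOR_RGB2HSV); m=((h[...,0]<8)|(h[...,0]>172))&(h[...,1]>150)&(h[...,2]>80)
n,l,s,c=cv2.connectedComponentsWithStats(m.astype(np.uint8))
for i in range(1,n):
    if s[i,4]>100: print(s[i],c[i],at("wrist",*c[i],.1,o))
E
```

```text
[0.45654998 0.1779809  0.22638661] [ 1.79981538e+02 -1.62799777e-03 -8.98592612e+01] 0.0003742524881290888
```

View pics/w1.png

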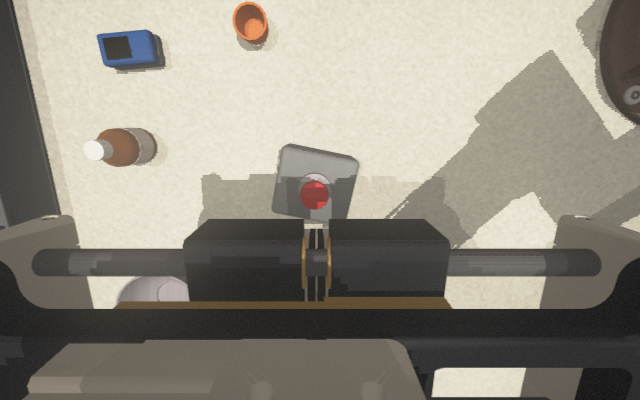

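The wrist view shows the button at (314.5,194), within about 1.5 mm of the TCP's projection at (316,194). Push down.

>>> carry_out(rows=[[0, -0.001, 0.05, 0, 0, 0], [0, -0.001, 0.1, 0, 0, 0], [0, -0.001, 0.12, 0, 0, 0], [0, -0.001, 0.13, 0, 0, 0], [0, -0.001, 0.135, 0, 0, 0], [0, -0.001, 0.138, 0, 0, 0], [0, -0.001, 0.138, 0, 0, 0], [0, -0.001, 0.138, 0, 0, 0]])

```text
clock: 2.52
tool_pos: [0.4579, 0.1789, 0.0896]
orientation: [-179.9, 0.1, -89.8]
force: [-4.1, -0.6, 4.7]
opening: 0.0008
gripper_force: 2.7
```

>>> carry_out(rows=[[0, 0, 0.002, 0, 0, 0], [0, 0, 0.004, 0, 0, 0], [0, 0, 0.005, 0, 0, 0], [0, 0, 0.006, 0, 0, 0], [0, 0, 0.006, 0, 0, 0], [0, 0, 0.006, 0, 0, 0]])

```text
clock: 3.28
tool_pos: [0.4582, 0.179, 0.086]
orientation: [-179.9, 0.1, -89.8]
force: [-14.5, -1.0, 32.0]
opening: 0.0002
gripper_force: 15.8
```

The force jumped to 32 N with the tip at 0.086, so the plunger is bottomed. Release and rise.

>>> carry_out(rows=[[0, 0, -0.01, 0, 0, 0], [0, 0, -0.04, 0, 0, 0], [0, 0, -0.09, 0, 0, 0], [0, 0, -0.145, 0, 0, 0], [0, 0, -0.145, 0, 0, 0]], grip=1)

```text
clock: 3.9
tool_pos: [0.4603, 0.1801, 0.2332]
orientation: [-179.5, 0.4, -89.8]
force: [-0.0, 0.4, -1.5]
opening: 0.0448
gripper_force: 0.0
```

>>> carry_out(rows=[[0.06, -0.004, -0.01, 0, 0, 0], [0.12, -0.008, -0.01, 0, 0, 0], [0.18, -0.012, -0.01, 0, 0, 0], [0.24, -0.016, -0.01, 0, 0, 0], [0.29, -0.02, -0.01, 0, 0, 0], [0.32, -0.022, -0.01, 0, 0, 0], [0.32, -0.022, -0.01, 0, 0, 0], [0.32, -0.022, -0.01, 0, 0, 0]])

```text
clock: 4.9
tool_pos: [0.4806, -0.1416, 0.2376]
orientation: [-180.0, 0.0, -89.9]
force: [-0.2, 0.9, 0.2]
opening: 0.0874
gripper_force: 0.0
```

```bash
python3 - <<'E'
from h import *
o=telemetry.get_obs();im=viewer.snapshot("wrist")
print(o["tool_pos"],o["orientation"],o["opening"],o["joint_pos"],o["force"])
cv2.imwrite("pics/w2.png",im[:,:,::-1])
h=cv2.cvtColor(im,cv2.COLOR_RGB2HSV); m=(abs(h[...,0].astype(int)-110)<14)&(h[...,1]>120)&(h[...,2]>50)
n,l,s,c=cv2.connectedComponentsWithStats(m.astype(np.uint8))
for i in range(1,n):
    if s[i,4]>150: print(s[i],c[i],at("wrist",*c[i],.15,o))
E
```

```text
[ 0.48058781 -0.14156605  0.23757796] [-1.79973754e+02  8.30199924e-03 -8.98633683e+01] 0.08743391988487083 [ 6.09130646e+00  3.52587941e+00 -1.98076175e+01 -6.02853298e-03
 -6.66395372e+01 -5.95228753e+00] [-0.15545097  0.89021618  0.17875937]
[302 178  34  13 355] [319.76619718 184.37183099] [ 0.47719653 -0.15933045  0.15      ]
[306 208  28  21 412] [318.91990291 218.58495146] [ 0.47777304 -0.1283984   0.15      ]
```

View pics/w2.png

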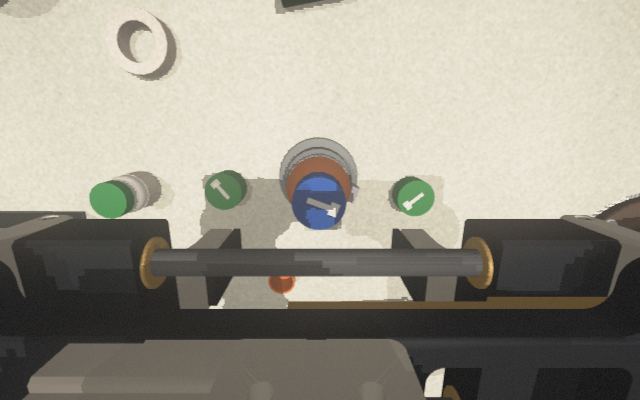

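The wrist view shows the blue cap centred near (319,202), 2 to 3 mm from the TCP axis. The green caps are at (225,190) and (413,197), low and clear of the fingers. Descend, then grip.

>>> carry_out(rows=[[0.001, 0.002, 0.04, 0, 0, 0], [0.001, 0.002, 0.08, 0, 0, 0], [0.001, 0.002, 0.105, 0, 0, 0], [0.001, 0.002, 0.116, 0, 0, 0], [0.001, 0.002, 0.116, 0, 0, 0], [0.001, 0.002, 0.116, 0, 0, 0]])

```text
clock: 5.7
tool_pos: [0.4795, -0.1424, 0.1227]
orientation: [-179.9, -0.0, -89.8]
force: [-0.4, 0.0, 0.4]
opening: 0.0877
gripper_force: 0.0
```

>>> carry_out(rows=[[0, 0, 0, 0, 0, 0], [0, 0, 0, 0, 0, 0], [0, 0, 0, 0, 0, 0], [0, 0, 0, 0, 0, 0], [0, 0, 0, 0, 0, 0], [0, 0, 0, 0, 0, 0]], grip=-1)

```text
clock: 6.45
tool_pos: [0.4785, -0.1427, 0.1216]
orientation: [180.0, -0.0, -89.8]
force: [-0.6, 0.2, 0.5]
opening: 0.0475
gripper_force: 30.0
```

The cap is gripped at 47.5 mm opening and 30 N, with no side force. Press it down.

>>> carry_out(rows=[[0, 0, 0.002, 0, 0, 0], [0, 0, 0.004, 0, 0, 0], [0, 0, 0.006, 0, 0, 0], [0, 0, 0.007, 0, 0, 0], [0, 0, 0.007, 0, 0, 0], [0, 0, 0.007, 0, 0, 0]])

```text
clock: 7.2
tool_pos: [0.4786, -0.1427, 0.1155]
orientation: [-180.0, -0.0, -89.8]
force: [-4.5, 1.2, 10.7]
opening: 0.0471
gripper_force: 30.0
```

It went down 6 mm at 10.7 N, so fully pressed without slipping. Twist anticlockwise, which is negative about tool z.

>>> carry_out(rows=[[0, 0, 0, 0, 0, -0.1], [0, 0, 0, 0, 0, -0.2], [0, 0, 0, 0, 0, -0.3], [0, 0, 0, 0, 0, -0.4], [0, 0, 0, 0, 0, -0.5], [0, 0, 0, 0, 0, -0.6], [0, 0, 0, 0, 0, -0.6]])

```text
clock: 8.07
tool_pos: [0.4801, -0.1428, 0.1159]
orientation: [-179.9, -0.1, -55.3]
force: [0.0, 0.5, 8.9]
opening: 0.0476
gripper_force: 30.0
```

```bash
python3 - <<'E'
from h import *
o=telemetry.get_obs();print(o["force"],o["moment"],o["tool_pos"],o["orientation"])
E
```

```text
[0.04597661 0.45727678 8.89195496] [0.21153779 0.02821343 0.07188179] [ 0.48012184 -0.14280069  0.11586815] [-1.79870589e+02 -1.29558867e-01 -5.53206415e+01]
```

>>> carry_out(rows=[[0, 0, 0.0005, 0, 0, -0.1], [0, 0, 0.0005, 0, 0, -0.2], [0, 0, 0.0005, 0, 0, -0.3], [0, 0, 0.0005, 0, 0, -0.4], [0, 0, 0.0005, 0, 0, -0.5], [0, 0, 0.0005, 0, 0, -0.6], [0, 0, 0.0005, 0, 0, -0.6]])

```text
clock: 8.95
tool_pos: [0.4803, -0.1428, 0.1155]
orientation: [-180.0, -0.2, -20.9]
force: [-0.4, 0.8, 9.5]
opening: 0.0475
gripper_force: 30.0
```

```bash
python3 - <<'E'
from h import *
o=telemetry.get_obs();print(o["force"],o["moment"],o["tool_pos"],o["orientation"])
im=viewer.snapshot("wrist");t=viewer.snapshot("top")
cv2.imwrite("pics/w3.png",np.vstack([cv2.resize(im[150:300,200:440],(640,400)),cv2.resize(t[200:260,215:311],(320,200))[:, :].repeat(2,1)[:200,:640]])[:,:,::-1])
E
```

```text
[-0.40883223  0.76034893  9.52403084] [ 0.24523124  0.02008431 -0.01174031] [ 0.48027743 -0.14276903  0.11547852] [-179.96066209   -0.19590279  -20.93794164]
```

View pics/w3.png

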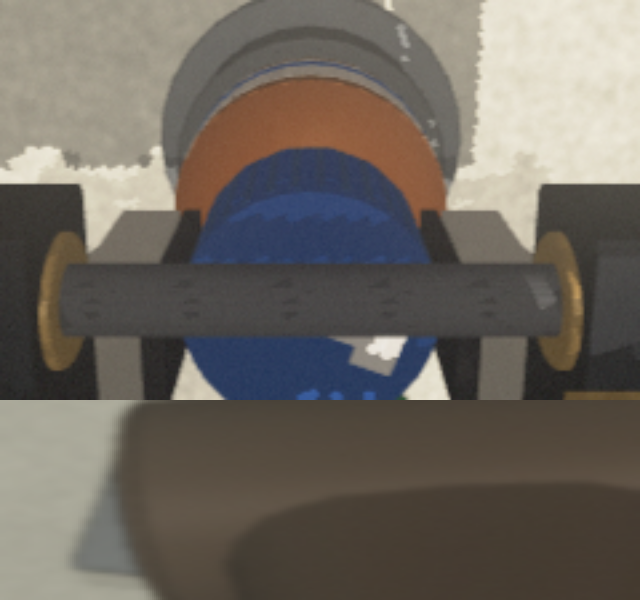

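The arrow sits lower right in the tool's view, the same as before the twist, so the cap turned with the fingers. Lift straight up, gently at first.

>>> carry_out(rows=[[0, 0, -0.004, 0, 0, 0], [0, 0, -0.008, 0, 0, 0], [0, 0, -0.012, 0, 0, 0], [0, 0, -0.016, 0, 0, 0], [0, 0, -0.016, 0, 0, 0]])

```text
clock: 9.68
tool_pos: [0.4781, -0.1426, 0.1299]
orientation: [180.0, 0.0, -21.1]
force: [0.8, -0.7, -0.7]
opening: 0.0477
gripper_force: 30.0
```

Free, with no pull on the wrist. Carry on up to +80 mm.

>>> carry_out(rows=[[0, 0, -0.015, 0, 0, 0], [0, 0, -0.035, 0, 0, 0], [0, 0, -0.055, 0, 0, 0], [0, 0, -0.067, 0, 0, 0], [0, 0, -0.071, 0, 0, 0], [0, 0, -0.071, 0, 0, 0], [0, 0, -0.071, 0, 0, 0], [0, 0, -0.071, 0, 0, 0]])

```text
clock: 10.68
tool_pos: [0.4783, -0.1426, 0.2005]
orientation: [180.0, 0.1, -21.1]
force: [0.3, -0.2, -0.9]
opening: 0.0472
gripper_force: 30.0
```

```bash
python3 - <<'E'
from h import *
o=telemetry.get_obs();print(o["force"],o["tool_pos"],o["opening"],o["gripper_force"])
im=viewer.snapshot("scene")
cv2.imwrite("pics/s3.png",cv2.resize(im[100:300,180:480],(780,520))[:,:,::-1])
E
```

```text
[ 0.29366104 -0.24594408 -0.91150871] [ 0.47828268 -0.1426449   0.20048139] 0.04715016385949064 29.99992148950696
```

View pics/s3.png

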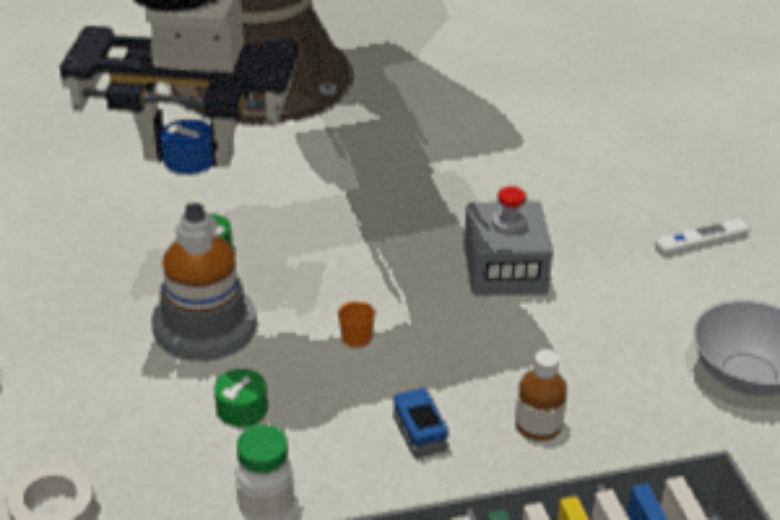

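The scene view shows the blue cap level in the fingers at (188,145), clear above the open bottle neck at (195,215). The plunger is up at (511,197) and the bystanders are undisturbed. Handing in.

```bash
python3 -c "
from plant import workorder
print(workorder.close_job())"
```

```text
the job is handed in; nothing more can be done
None
```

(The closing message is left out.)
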